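Clamp a raw bone in the sloping filing cradle and hook the hold-down shut

ROBOT

A 6-joint arm with a two-finger parallel gripper is mounted at the origin on a cart in front of the work surface, level with it; the furniture and walls round the work are solid. World frame = base frame: x ahead of the robot, y to its left, z up, the work surface at z = 0. Lengths are in mm, angles in rad, forces in N, time in s.
With the tool pointing down it reaches from about 275 to 1000 mm from the base axis. Payload 8.4 kg.
Tool frame: the origin (TCP) lies at the very end of the fingers, on their centre line; the grasp point (between the pads) lies 19 mm behind it; z points along the fingers, x is the direction in which the jaws open and shut, and the axes are right-handed (so a half turn about z gives the same grasp; the last joint's range is limited). The gripper opens to 85 mm and grips with 20 to 120 N. Pads are 22 mm wide; open, the fingers measure 114 mm over their backs; the gripper's body (76 mm by 85 mm) begins 54 mm behind the grasp point. The pads swing forward as they close: fully open they stand 13 mm farther back than shut.
Start: joints at [-1.311, 0.353, 1.633, -0, 1.155, -0.002], TCP at [161.761, -603.706, 231.281] pointing down, gripper open.
Joint ranges: [-2.63, 2.63], [-0.92, 2.1], [0.06, 2.66], [-1.3, 4.44], [0, 2.69], [-3.02, 3.02]. Speed limits (rad/s): [2.22, 2.22, 2.79, 3.14, 3.14, 3.14].

INTERFACE

Orientations are given as [roll, pitch, yaw] about the fixed x, y, z axes, in that order (R = Rz(yaw) Ry(pitch) Rx(roll)).
In Python, from rig import r gives the robot as it stands. The module is installed in compiled form; this text tells all that it offers.
- The arm moves only by the tool apply_moves, never from a script. Its argument "targets" is a list that holds one entry, the list of rows, each a list of 7 numbers: the gripper's target within -1 to 1 (fully open at 1, half-way at 0, shut at -1), then the shift along the tool's x, y, z in cm, then the turn, a rotation vector about the tool's x, y, z in degrees. A call has 1 to 8 rows; each row is the pose to reach, as a shift and turn from the pose measured when the call began, along the tool's axes at that moment; what a row does not reach only later rows make up. A row lasts 1/10 s, in which the tool goes at most 50 mm and 8.59 degrees, less where a joint would pass 70% of its speed; a pose out of reach is approached as far as the arm can. A call with a gripper value outside its range is refused whole. The fingers move at their own pace and stop on an object; "newtons" is the grip in N (left out, the last holds). Time passes only in rows, so rows that repeat a pose let the fingers close. It gives the time, the measured TCP pose, the force and the opening at its end, in the units of the state.
- r.sense(): the state, without advancing time (a new reading comes with each control period).
- r.grab_frame(name): name is "scene" or "top" or "wrist"; returns a dict with "pixels" (400x640x3 uint8, red, green, blue), "fov_y" (degrees; the focal length in pixels is half the picture's height over the tangent of half this angle, whatever the lens; pixels are square), "cx", "cy" (the principal point, pixels), "R" (3x3) and "t" (3): a world point X has camera coordinates R X + t; the wrist camera has in their place "mount" (4x4, takes a point from camera to tool coordinates, whose origin is the TCP and whose axes are the tool frame's). Camera axes: x right, y down, z forward; pixel columns grow to the right and rows downward; lengths in mm; the calibration is good to about 2 mm. A picture is of the moment at which its call begins: read the wrist's pose just before it. There is no depth.
- r.sign_off(): hands the job in, once; it reports no verdict.
The state is a dict: "clock": time; "qpos": joint angles; "qvel": joint speeds; "joint_efforts": joint torques, N m; "eef_pos": TCP position; "tcp_rot": TCP orientation; "contact_force": force on the tool from outside, world axes, zero at the start; "wrist_torque": the same for the moment, N m; "opening": opening from 0.0 (shut) to 1.0 (fully open).
Only numpy, scipy, OpenCV 4.12 (cv2) and the standard library are available. Lean on these libraries where they do the work, as an engineer would, in place of code of your own. Each camera call takes 0.05 s, during which the arm holds its last target. There are 200 camera calls.

TASK

Get the raw bone ready for filing: lay it along the channel of the sloping wooden cradle, underside down and centred between the two pairs of fences; being oval it may lean a little against the lower pair. Then bring the hold-down arm over until its sprung foot rests on the bone, and swing the hook up over the arm's cross pin and press it on until it snaps fully home and stays closed by itself. Leave the other things on the bench where they are.

Things in the scene. Friction and masses are not known exactly. Their poses are not given: they have to be found in the camera images.
- bone: Raw shin bone, pale, 45 wide (42 at the middle) x 150 long x 29 mm thick, 0.16 kg, lying flat on the bench, underside down. Origin: centre of its underside; y runs along its length, z up through its thickness. Either end may point either way in the cradle. Grasp it across the middle.
- bed: Sloping top of the wooden filing cradle (fixed): 150 x 160 mm board tilted 30 degrees, low edge towards the robot. Origin: on its upper face, midway between the fences; x up the slope, y left along the channel, z square out of the board. The channel lies along y between sloping-faced fences 18 high, 42 apart at the bed, 59 at the top, at y -74 to -26 and 26 to 74; fingers fit between the pairs.
- guard: Clear plastic chip guard (fixed) on the back edge of the bed, square to it, so it leans 30 degrees over the work: a sheet 5 mm thick with an aluminium top edge, at bed x 70 to 78, y -83 to -13, up to z 154 mm. Same origin and axes as the bed. A hand that comes straight down over the channel meets it.
- holddown (a joint): Angle of the hold-down arm, a bar 18 wide, 9 thick: 0 latched (parallel to the bed), growing as it swings up and back; starts 2.1 to 2.4. Stiff hinge along bed y through bed (50, 48, 46) mm; 104 mm to the pin at its nose. Sprung rubber foot (16 mm, 4 N/mm) under the bar 52 mm from the hinge; it rests on the bone at 0.06 to 0.09, the hook draws down the rest.
- hook (a joint): Angle of the hook, two steel plates (33 mm over both) that straddle the arm: 0 fully closed, growing as it swings out and down towards the robot (to 1.2); stiff, stays where it is left. Pivot along bed y through bed (-56, 48, 10) mm. From about 0.55 its ramp draws the pin down, 4 to 8 N at the handle, hardest near 0.2, then it snaps over; at rest closed it reads under 0.1.
- hook_handle (a point): Centre of the hook's black barrel handle: a cylinder 22 mm thick, 40 mm long along bed y, across the end of a 9 mm rod, 81 mm from the pivot; its flat ends can be pinched. With the hook closed it is at bed (-69, 48, 90) mm.
- nose (a point): Middle of the steel cross pin at the nose of the hold-down arm: 10 mm thick, 40 mm long along bed y, its ends stand out 11 mm on each side of the bar and can be pinched, the arm turning freely between the fingers.
- block: Bystander: sanding block, 45 x 88 x 26 mm, loose on the front planks; origin under its centre. Leave it.
- hone: Bystander: dark slate slip stone, 34 x 91 x 11 mm, loose on the front planks; origin under its centre. Leave it.

How it is judged:
By the outcome, as a careful person would: the job done as asked, in the order asked, and still so for the second after the job is handed in, with the robot touching nothing.
It also fails if it takes over 58 s, if anything falls off the work surface, if the arm or the gripper's body presses on something with over 40 N, if the wrist force passes 120 N, or if a joint passes its speed limit or range.

## Working session

There is one attempt and no reset: what is moved stays moved. The work goes in short steps, Python scripts to look and compute and a tool call to move; the robot and the scene stay as the last step left them, time stands still between calls to the robot, and variables do not carry over. Pictures are saved under pics/ and viewed, about 8 in all and at most 12, crops included, and the job is handed in when it is done.

Besides the shell and the picture viewer there is one more tool, called after "Call:" in YAML: its name, and indented under it one key for each argument. apply_moves: Moves the arm, as the interface text tells. Its arguments: {"type":"object","properties":{"targets":{"type":"array"},"newtons":{"type":"number"}},"required":["targets"]}

```bash
mkdir -p pics
cat > h.py <<'E'
import numpy as np, cv2
from scipy.spatial.transform import Rotation as Ro
from rig import r
def K(f):
    fl=200/np.tan(np.radians(f["fov_y"]/2)); return fl
def ray(f,u,v):
    fl=K(f); d=np.array([(u-f["cx"])/fl,(v-f["cy"])/fl,1.]); R=np.array(f["R"]); t=np.array(f["t"])
    return -R.T@t, R.T@d
def onz(f,u,v,z):
    o,d=ray(f,u,v); return o+d*(z-o[2])/d[2]
def two(a,b):
    (o1,d1),(o2,d2)=a,b
    s=np.linalg.lstsq(np.c_[d1,-d2],o2-o1,rcond=None)[0]
    p,q=o1+s[0]*d1,o2+s[1]*d2
    return (p+q)/2,np.linalg.norm(p-q)
def proj(f,X):
    c=np.array(f["R"])@np.array(X,float)+np.array(f["t"]); fl=K(f); return f["cx"]+fl*c[0]/c[2],f["cy"]+fl*c[1]/c[2]
def wristf(s,f):
    Rt=Ro.from_euler('xyz',s["tcp_rot"]).as_matrix() if np.size(s["tcp_rot"])==3 else np.array(s["tcp_rot"])
    M=np.array(f["mount"]); Rc=Rt@M[:3,:3]; tc=Rt@M[:3,3]+np.array(s["eef_pos"])
    f["R"]=Rc.T; f["t"]=-Rc.T@tc; return f
def save(n,f): cv2.imwrite(f"pics/{n}.png",f["pixels"][:,:,::-1])
E
python3 - <<'E'
from h import *
import pickle
s=r.sense(); print(s)
d={}
for n in ["scene","top","wrist"]:
    s=r.sense(); f=r.grab_frame(n)
    if n=="wrist": print(f["mount"]); wristf(s,f)
    d[n]=f; print(n,f["fov_y"],f["cx"],f["cy"],-np.array(f["R"]).T@f["t"])
    save(n+"0",f)
pickle.dump(d,open("d0.pkl","wb"))
E
```

```text
{'clock': 0.0, 'qpos': array([-1.31139337e+00,  3.53724406e-01,  1.63414982e+00,  1.26167885e-05,
        1.15520774e+00, -2.39307299e-03]), 'qvel': array([-3.27124704e-04, -1.70618781e-03, -5.57113850e-04,  1.06061288e-03,
       -6.10021838e-06, -2.23419677e-04]), 'joint_efforts': array([-3.28417635e-03, -6.05262208e+01, -3.42069983e+01, -1.30739531e-04,
        9.11899551e-03, -1.98966501e-05]), 'eef_pos': array([ 161.64141875, -603.22550391,  230.50735024]), 'tcp_rot': array([-3.14157755e+00,  1.48928474e-03, -1.30900538e+00]), 'contact_force': array([ 0.35686077, -0.11540932,  0.64531404]), 'wrist_torque': array([-0.03472272,  0.00348563, -0.0013646 ]), 'opening': 1.0008259533663972}
scene 43.10383584149564 326.25282711776424 196.82800911552462 [-146.00599328  801.57059055  498.25961655]
top 43.858857188236485 320.9176349871627 191.4937167930366 [311.74841087 314.24460565 973.64783037]
[[ 9.99999937e-01 -2.83409165e-04 -2.12007723e-04  8.21417774e-01]
 [ 3.35917009e-04  9.48658461e-01  3.16302090e-01 -8.15860658e+01]
 [ 1.11480009e-04 -3.16302141e-01  9.48658497e-01 -1.41935798e+02]
 [ 0.00000000e+00  0.00000000e+00  0.00000000e+00  1.00000000e+00]]
wrist 64.58418582352365 322.2755947451054 200.49760077166627 [ 240.73423309 -583.12762711  372.60400014]
```

View pics/scene0.png

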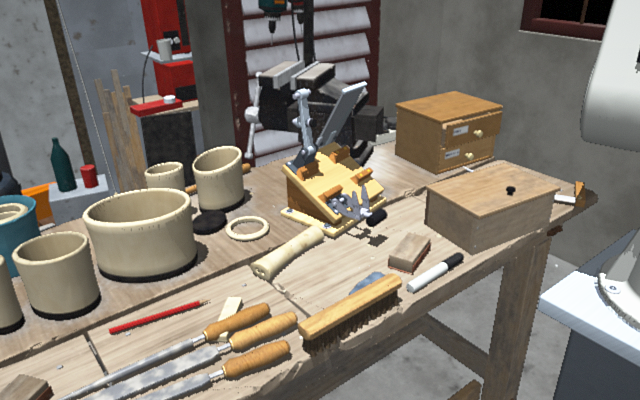

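View pics/top0.png

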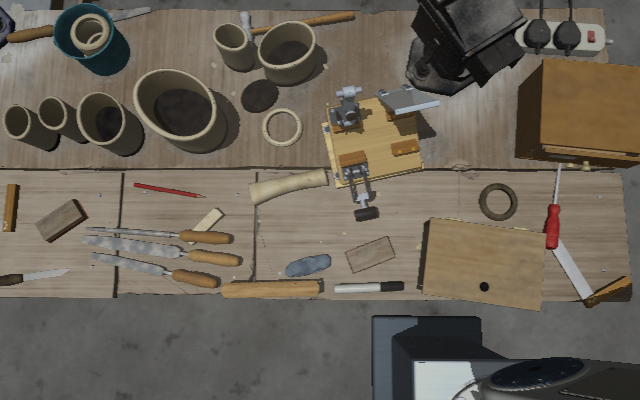

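The scene view shows the bone at (288,253), the cradle at (335,195), the hook handle at (376,217) and the arm nose at (303,95). In the top view the bone is at (288,187), the cradle at (375,140) and the handle at (367,213). I'll zoom in on the cradle in both views.

Run:
```python
from h import *
import pickle
d=pickle.load(open("d0.pkl","rb"))
t=d["top"]["pixels"][75:225,310:450]; s=d["scene"]["pixels"][75:245,270:395]
a=cv2.resize(t,(400,428),interpolation=cv2.INTER_CUBIC); b=cv2.resize(s,None,fx=3.2,fy=3.2,interpolation=cv2.INTER_CUBIC)
H=max(a.shape[0],b.shape[0]); im=np.zeros((H,800,3),np.uint8); im[:a.shape[0],:400]=a; im[:b.shape[0],400:400+b.shape[1]]=b[:,:400]
cv2.imwrite("pics/crop0.png",im[:,:,::-1]); print(im.shape)
f=d["top"]
hsv=cv2.cvtColor(f["pixels"],cv2.COLOR_RGB2HSV)
roi=hsv[160:215,240:340]; print(hsv[187,280:296:4], hsv[205,280:300:5])
m=np.zeros((400,640),np.uint8); 
m[160:215,240:327]=((roi[:,:87,2]>150)).astype(np.uint8)*255
m=cv2.morphologyEx(m,cv2.MORPH_OPEN,np.ones((3,3)))
c=max(cv2.findContours(m,0,1)[0],key=cv2.contourArea); print(cv2.minAreaRect(c),cv2.contourArea(c),cv2.boundingRect(c))
P=np.array([onz(f,u,v,14)[:2] for u,v in c[:,0]],np.float32); print(cv2.minAreaRect(P))
print("handle",onz(f,367,213,20))
```

```text
(544, 800, 3)
[[ 22  62 172]
 [ 22  63 162]
 [ 22  60 153]
 [ 22  51 144]] [[ 18  43 147]
 [ 19  41 148]
 [ 19  42 146]
 [ 18  44 146]]
((286.3868103027344, 183.10379028320312), (17.17007064819336, 77.33399200439453), 74.05460357666016) 798.0 (249, 171, 77, 31)
((484.63031005859375, 403.8236999511719), (34.34492874145508, 151.6078643798828), 16.249549865722656)
handle [425.03380325 246.86886959  20.        ]
```

View pics/crop0.png

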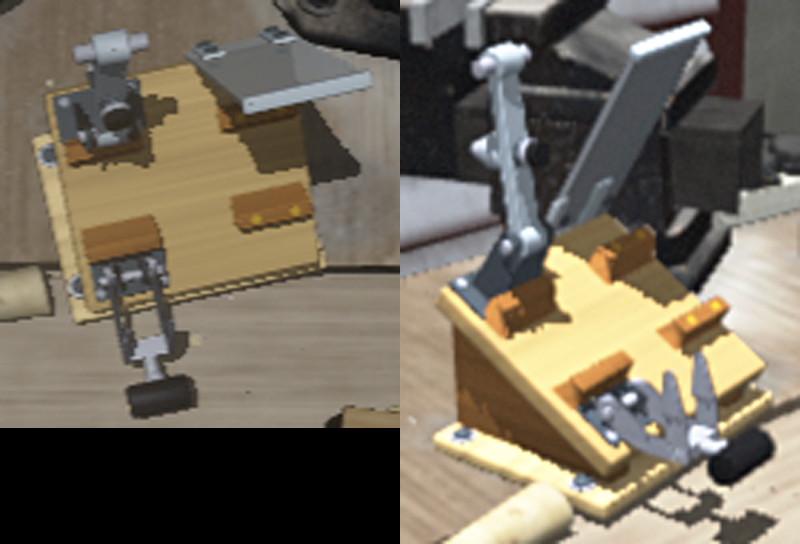

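Run:
```python
from h import *
import pickle
d=pickle.load(open("d0.pkl","rb"))
T,S=d["top"],d["scene"]
pts=dict(A=((47,92),(45,290)),B=((90,313),(224,463)),C=((318,262),(365,370)),nose=((110,45),(102,60)),handle=((162,396),(341,455)))
W={}
for k,(a,b) in pts.items():
    p,e=two(ray(T,310+a[0]/2.857,75+a[1]/2.853),ray(S,270+b[0]/3.2,75+b[1]/3.2)); W[k]=p; print(k,p.round(1),round(e,1))
A,B,C=W["A"],W["B"],W["C"]
print("AB",np.linalg.norm(A-B),"BC",np.linalg.norm(B-C)," centre AC",(A+C)/2)
x=(A-B)/np.linalg.norm(A-B);y=(B-C)/np.linalg.norm(B-C);print(x,y,x@y,"tilt",np.degrees(np.arcsin(x[2])),"yaw",np.degrees(np.arctan2(x[1],x[0])),np.degrees(np.arctan2(-y[0],y[1])))
```

```text
A [605.  323.2 111.9] 3.6
B [474.7 294.1  40.2] 5.9
C [512.3 143.   36.4] 0.3
nose [584.8 288.7 249.1] 1.8
handle [420.1 250.2  52.9] 1.3
AB 151.52774615097195 BC 155.77636877114185  centre AC [558.67899379 233.08964751  74.15477343]
[0.85974936 0.19163056 0.47340127] [-0.24138775  0.97011729  0.02458436] -0.009990574912493876 tilt 28.255307553923206 yaw 12.565327908170323 13.97276967217344
```

Bed edges measure 151 × 156 (should be 150 × 160) with a 28° tilt, and the nose and handle agree with the given geometry. That puts the bed origin at about (559,233,74) with yaw about 13.3°. Now I'll work out the moves.

```bash
cat >> h.py <<'E'
BO=np.array([558.7,233.1,74.2]); BY=13.3
BR=Ro.from_euler('xyz',[0,-30,BY],degrees=True).as_matrix()   # columns: bed axes
def bed(p): return BO+BR@np.array(p,float)
def tobed(p): return BR.T@(np.array(p)-BO)
def down(yawdeg): return Ro.from_euler('xyz',[180,0,yawdeg],degrees=True).as_matrix()
def along(kind):  # tool z=-bed z; kind 'x': jaws along bed x ; 'y': jaws along bed y
    z=-BR[:,2]; x=BR[:,0] if kind=='x' else BR[:,1]
    return np.c_[x,np.cross(z,x),z]
def go(p,R,s=None):
    s=s or r.sense(); Rt=Ro.from_euler('xyz',s["tcp_rot"]).as_matrix()
    sh=Rt.T@(np.array(p)-s["eef_pos"])/10; rv=np.degrees(Ro.from_matrix(Rt.T@R).as_rotvec())
    print("row",sh.round(2),rv.round(1)," rows~",max(np.linalg.norm(sh)/5,np.linalg.norm(rv)/8.59).round(1))
E
python3 - <<'E'
from h import *
print(BR.round(3)); print(bed([-69,48,90]),tobed([584.8,288.7,249.1]),tobed([420.1,250.2,52.9]))
go([380,-150,330],down(-20)); go([430,400,330],down(16))
E
```

```text
[[ 0.843 -0.23  -0.487]
 [ 0.199  0.973 -0.115]
 [ 0.5    0.     0.866]]
[445.71152713 255.71355248 117.64228634] [120.5241458   48.10444719 132.37247614] [-124.05493653   48.5262523    47.02802953]
row [-38.15 -32.82  -9.89] [ -0.    0.1 -55. ]  rows~ 10.3
row [-89.98 -51.89  -9.83] [ -0.   0. -91.]  rows~ 20.9
```

Call:
apply_moves:
  targets:
    - [[1,-5,-4,-5,0,0,-8],[1,-10,-9,-8,0,0,-16],[1,-14,-13,-9.9,0,0,-24],[1,-19,-17,-9.9,0,0,-32],[1,-23,-21,-9.9,0,0,-38],[1,-28,-25,-9.9,0,0,-45],[1,-33,-29,-9.9,0,0,-52],[1,-38,-32.8,-9.9,0,0,-55]]

```text
clock: 0.95
eef_pos: [330.0, -262.8, 327.1]
tcp_rot: [-3.141, -0.0, -0.345]
contact_force: [1.1, -0.2, -0.5]
opening: 0.997
```

Run:
```python
from h import *
s=r.sense();print(s["clock"],s["eef_pos"],np.degrees(s["tcp_rot"]),s["contact_force"])
go([450,400,330],down(16))
```

```text
0.95 [ 330.00782285 -262.79081589  327.07285235] [-1.79955481e+02 -2.18075354e-03 -1.97677076e+01] [ 1.0872228  -0.19461273 -0.53215952]
row [-11.12 -66.43  -0.24] [ -0.   -0.  -35.8]  rows~ 13.5
```

Call:
apply_moves:
  targets:
    - [[1,-1,-5,-0.2,0,0,-6],[1,-1,-10,-0.2,0,0,-12],[1,-2,-15,-0.2,0,0,-18],[1,-3,-20,-0.2,0,0,-24],[1,-4,-25,-0.2,0,0,-30],[1,-5,-30,-0.2,0,0,-36],[1,-6,-35,-0.2,0,0,-36],[1,-7,-40,-0.2,0,0,-36]]

```text
clock: 1.75
eef_pos: [397.8, 130.8, 329.5]
tcp_rot: [-3.141, -0.001, 0.284]
contact_force: [0.7, -1.6, -0.7]
opening: 1.002
```

Run:
```python
from h import *
s=r.sense();print(s["clock"],s["eef_pos"],np.degrees(s["tcp_rot"]))
go([470,390,250],down(16))
```

```text
1.75 [397.799416   130.84907792 329.53342118] [-1.79975787e+02 -6.92360408e-02  1.62675197e+01]
row [ 14.18 -22.85   7.98] [-0.  -0.1  0.3]  rows~ 5.6
```

Call:
apply_moves:
  targets:
    - [[1,2.8,-4.5,1,0,0,0],[1,5.6,-9,2,0,0,0],[1,8.4,-13.5,4,0,0,0],[1,11,-18,6,0,0,0],[1,14.2,-22.8,8,0,0,0],[1,14.2,-22.8,8,0,0,0],[1,14.2,-22.8,8,0,0,0]]

```text
clock: 2.45
eef_pos: [470.1, 392.4, 247.1]
tcp_rot: [-3.142, 0.001, 0.286]
contact_force: [0.2, 0.1, -0.6]
opening: 1.004
```

Run:
```python
from h import *
s=r.sense();print(s["clock"],s["eef_pos"],np.degrees(s["tcp_rot"]))
f=wristf(s,r.grab_frame("wrist")); save("w1",f)
print([proj(f,p) for p in ([480,404,14],[484,404,29])])
hsv=cv2.cvtColor(f["pixels"],cv2.COLOR_RGB2HSV)
import pickle; pickle.dump(f,open("w1.pkl","wb"))
```

```text
2.45 [470.05309607 392.35659834 247.13218946] [-1.79996031e+02  7.22613746e-02  1.64031831e+01]
[(np.float64(333.09119871166087), np.float64(158.62072416717274)), (np.float64(336.8116210824131), np.float64(162.06742035092606))]
```

View pics/w1.png

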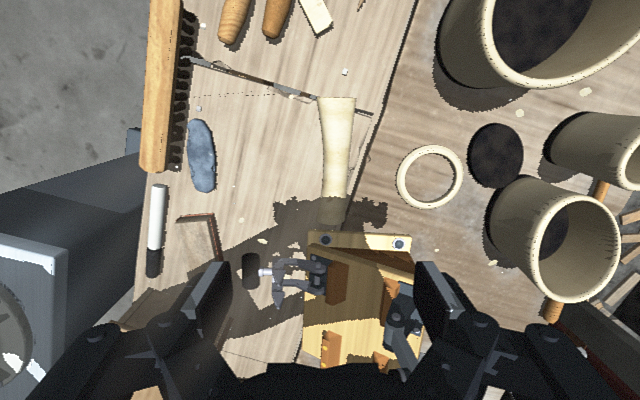

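The bone shows from (337,97) down to about (333,228), its lower part in the hand's shadow. The cradle and hook sit just below it. I'll measure its axis and far end.

Run:
```python
from h import *
import pickle
f=pickle.load(open("w1.pkl","rb")); im=f["pixels"]
lab=cv2.cvtColor(im,cv2.COLOR_RGB2LAB).astype(int)
hsv=cv2.cvtColor(im,cv2.COLOR_RGB2HSV)
L=[];Rr=[]
for v in range(104,222,6):
    g=cv2.GaussianBlur(im,(3,3),0)[v,295:385].astype(int)
    # yellowness & brightness
    b=g.sum(1); gr=np.abs(g[2:]-g[:-2]).sum(1)
    l=295+1+np.argmax(gr[8:45])+8; rr=295+1+50-8+np.argmax(gr[42:70])+0
    rr=295+1+42+np.argmax(gr[42:70])
    a,bb=onz(f,l,v,13),onz(f,rr,v,13); m=(a+bb)/2
    print(v,l,rr,"w",np.linalg.norm(a-bb).round(1),m.round(1))
print("end",onz(f,337,97,20),"low end?",onz(f,334,229,20))
```

```text
104 316 353 w 42.1 [463.3 464.2  13. ]
110 317 354 w 42.3 [466.3 458.3  13. ]
116 318 354 w 41.4 [468.8 452.1  13. ]
122 319 351 w 37.0 [469.7 445.3  13. ]
128 320 350 w 34.9 [471.7 438.9  13. ]
134 321 349 w 32.8 [473.7 432.3  13. ]
140 321 365 w 51.8 [484.8 428.3  13. ]
146 322 365 w 50.9 [487.5 421.7  13. ]
152 322 364 w 50.0 [489.1 414.8  13. ]
158 322 362 w 47.9 [490.1 407.6  13. ]
164 322 360 w 45.8 [491.1 400.3  13. ]
170 322 358 w 43.7 [492.2 392.9  13. ]
176 322 357 w 42.7 [493.9 385.5  13. ]
182 321 355 w 41.8 [494.3 377.8  13. ]
188 321 353 w 39.6 [495.4 370.1  13. ]
194 320 351 w 38.6 [495.9 362.2  13. ]
200 313 362 w 61.3 [500.7 355.4  13. ]
206 340 347 w 8.8 [510.3 349.9  13. ]
212 340 345 w 6.3 [511.5 341.9  13. ]
218 339 344 w 6.4 [512.7 333.7  13. ]
end [463.47982922 472.21022202  20.        ] low end? [506.91353483 319.28758767  20.        ]
```

Run:
```python
from h import *
go([484.5,402,1.5],down(16))
```

```text
row [ 1.77 -0.7  24.65] [0.  0.1 0.4]  rows~ 4.9
```

Call:
apply_moves:
  targets:
    - [[1,1.2,-0.7,5,0,0,0],[1,1.8,-0.7,10,0,0,0],[1,1.8,-0.7,15,0,0,0],[1,1.8,-0.7,19,0,0,0],[1,1.8,-0.7,22,0,0,0],[1,1.8,-0.7,23.5,0,0,0],[1,1.8,-0.7,24.5,0,0,0],[1,1.8,-0.7,24.5,0,0,0]]

```text
clock: 3.3
eef_pos: [484.9, 401.6, 3.2]
tcp_rot: [3.141, 0.002, 0.285]
contact_force: [0.2, -0.2, 0.5]
opening: 1.002
```

Call:
apply_moves:
  targets:
    - [[-1,0,0,0,0,0,0],[-1,0,0,0,0,0,0],[-1,0,0,0,0,0,0],[-1,0,0,0,0,0,0],[-1,0,0,0,0,0,0],[-1,0,0,0,0,0,0],[-1,0,0,0,0,0,0]]
  newtons: 45

```text
clock: 4.0
eef_pos: [485.1, 402.0, 4.7]
tcp_rot: [-3.142, 0.001, 0.284]
contact_force: [-3.0, -1.2, 10.9]
opening: 0.47
```

Run:
```python
from h import *
s=r.sense();print(s)
```

```text
{'clock': 4.0, 'qpos': array([6.89441187e-01, 6.37662847e-01, 1.75892826e+00, 4.73076215e-04,
       7.45706072e-01, 4.04803491e-01]), 'qvel': array([ 4.30466682e-04, -9.34344493e-06, -3.43062749e-04, -1.96230463e-03,
        1.15699645e-03,  1.12986987e-03]), 'joint_efforts': array([  0.26213698, -63.23018789, -22.90957332,  -0.54606445,
        -1.16791125,  -0.57769373]), 'eef_pos': array([485.14572553, 402.03928396,   4.74752698]), 'tcp_rot': array([-3.14157533e+00,  7.73952296e-04,  2.84290063e-01]), 'contact_force': array([-3.0436018 , -1.24184087, 10.91978194]), 'wrist_torque': array([-0.3212546 ,  0.53211381, -0.58796604]), 'opening': 0.46954206531865794}
```

Run:
```python
from h import *
go([470,395,230],down(16))
print(bed([0,0,170]))
go(bed([0,0,170]),along('x'))
```

```text
row [ -1.67   0.25 -22.52] [-0.   0.   0.3]  rows~ 4.5
[475.97979581 213.54577234 221.42431864]
row [ -6.18  17.84 -21.66] [-0.8 30.   2.9]  rows~ 5.7
```

Call:
apply_moves:
  targets:
    - [[-1,0,0,-3,0,0,0],[-1,0,0,-8,0,0,0],[-1,0,0,-13,0,0,0],[-1,0,0,-18,0,0,0],[-1,-1.5,3,-21,0,6,0.6],[-1,-3,6.5,-21.7,-0.2,12,1],[-1,-4.5,10,-21.7,-0.4,18,1.5],[-1,-5.5,14,-21.7,-0.6,25,2.5]]

```text
clock: 4.8
eef_pos: [471.4, 251.6, 223.3]
tcp_rot: [-3.141, -0.442, 0.241]
contact_force: [0.9, -1.5, -2.0]
opening: 0.468
```

Run:
```python
from h import *
s=r.sense(); print(s["eef_pos"],s["opening"],tobed(s["eef_pos"]),s["contact_force"])
go(bed([0,0,170]),along('x'))
```

```text
[471.37189314 251.59385724 223.26141291] 0.4680338868637287 [  4.61529643  38.08763918 169.4566511 ] [ 0.87269269 -1.46015911 -1.97832644]
row [-0.49  3.8  -0.03] [-0.2  4.7  0.4]  rows~ 0.8
```

Call:
apply_moves:
  targets:
    - [[-1,-0.5,2.5,0,-0.2,4.7,0.4],[-1,-0.5,3.8,0,-0.2,4.7,0.4],[-1,-0.5,3.8,0,-0.2,4.7,0.4],[-1,-0.5,3.8,0,-0.2,4.7,0.4],[-1,-0.5,3.8,0,-0.2,4.7,0.4]]

```text
clock: 5.3
eef_pos: [476.7, 214.4, 221.7]
tcp_rot: [-3.141, -0.525, 0.233]
contact_force: [0.2, 0.5, -2.3]
opening: 0.469
```

Run:
```python
from h import *
import pickle
s=r.sense(); f=wristf(s,r.grab_frame("wrist"));save("w2",f); pickle.dump(f,open("w2.pkl","wb"))
t=r.grab_frame("top"); sc=r.grab_frame("scene"); pickle.dump((t,sc),open("d2.pkl","wb")); save("sc2",sc)
print(s["eef_pos"],np.degrees(s["tcp_rot"]))
for n,p in dict(A=(75,80,0),B=(-75,80,0),C=(-75,-80,0),lf1=(-21,26,0),lf2=(-21,74,0),uf1=(21,26,0),uf2=(21,74,0),rl=(-21,-26,0),rl2=(-21,-74,0),bl=(0,75,155),br=(0,-75,155)).items(): print(n,np.round(proj(f,bed(p))),np.round(proj(sc,bed(p))))
```

```text
[476.68636988 214.43082376 221.67360408] [-179.93963015  -30.06344382   13.32331151]
A [401.  97.] [282. 166.]
B [241.  97.] [337. 221.]
C [253. 250.] [384. 190.]
lf1 [300. 154.] [335. 190.]
lf2 [299. 103.] [319. 200.]
uf1 [343. 154.] [320. 176.]
uf2 [344. 103.] [304. 184.]
rl [301. 204.] [350. 181.]
rl2 [302. 245.] [364. 173.]
bl [321. 109.] [344. 132.]
br [321. 358.] [392. 110.]
```

View pics/w2.png

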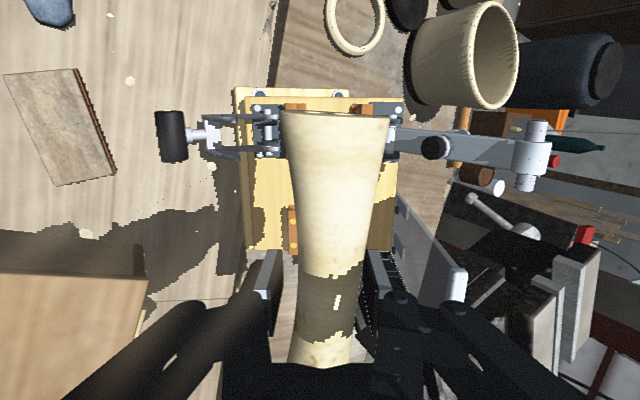

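Wrist view: the bone is in the hand from (336,113) to (320,365). Board corners are near (247,98), (403,97) and (246,250), the hook handle is at (171,136) and the nose at (533,155). I'll zoom in to check the yaw and how the bone sits.

Run:
```python
from h import *
import pickle
f=pickle.load(open("w2.pkl","rb"))
c=f["pixels"][80:380,225:425]; cv2.imwrite("pics/w2c.png",cv2.resize(c,(533,800),interpolation=cv2.INTER_CUBIC)[:600,:,::-1])
for p in [(0,75,184),(0,-75,184),(0,75,170),(-22,75,170),(22,75,170),(-20,0,180),(20,0,180)]: print(p,np.round(proj(f,bed(p))))
```

```text
(0, 75, 184) [320. 112.]
(0, -75, 184) [321. 401.]
(0, 75, 170) [320. 110.]
(-22, 75, 170) [269. 110.]
(22, 75, 170) [371. 110.]
(-20, 0, 180) [279. 275.]
(20, 0, 180) [363. 275.]
```

View pics/w2c.png

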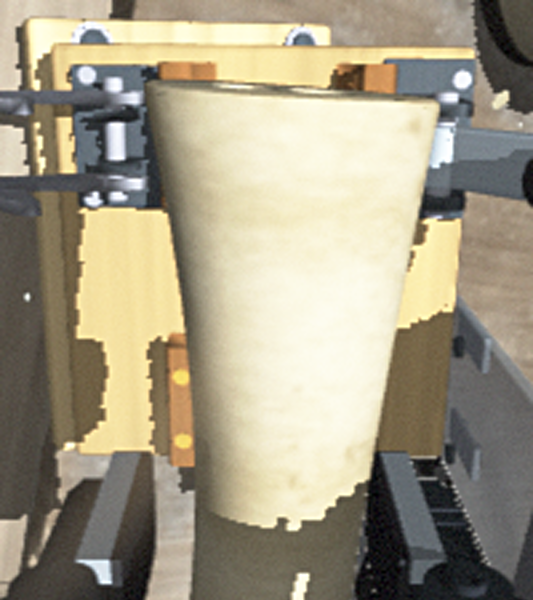

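Run:
```python
from h import *
import pickle
f=pickle.load(open("d0.pkl","rb"))["top"]
im=cv2.resize(f["pixels"][160:215,240:340],None,fx=8,fy=8,interpolation=cv2.INTER_CUBIC)
cv2.imwrite("pics/bone0.png",im[:,:,::-1])
```

```text
(no output)
```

View pics/bone0.png

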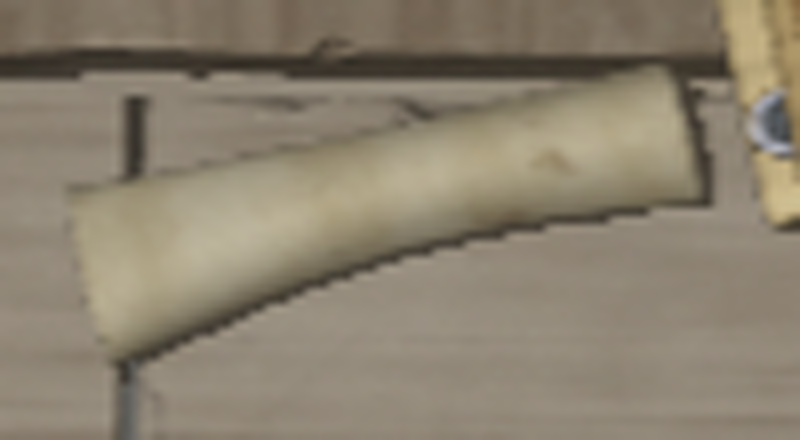

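Run:
```python
from h import *
import pickle
f=pickle.load(open("d0.pkl","rb"))["top"]
P=[onz(f,240+u/8,160+v/8,14) for u,v in [(70,187),(115,360),(670,65),(700,200)]]
l,rr=(P[0]+P[1])/2,(P[2]+P[3])/2
y=l-rr; print(np.linalg.norm(y),"yaw",np.degrees(np.arctan2(-y[0],y[1])),"mid",(l+rr)/2,"widths",np.linalg.norm(P[0]-P[1]),np.linalg.norm(P[2]-P[3]))
for a,b in ((0,2),(1,3)):
    e=P[a]-P[b]; print("edge yaw",np.degrees(np.arctan2(-e[0],e[1])))
T=Ro.from_euler('z',np.degrees(.2843),degrees=True).as_matrix().T
print("rel tcp (tool x, -tool y)",T@((l+rr)/2-[485.1,402,0]))
```

```text
149.4318432569571 yaw 13.64514661049978 mid [480.096863   399.56597312  14.        ] widths 44.64539578268194 34.60836500832567
edge yaw 11.742736081272085
edge yaw 15.579212724835974
rel tcp (tool x, -tool y) [-5.48501175 -0.93301275 14.        ]
```

```bash
cat >> h.py <<'E'
BO=BO+BR@np.array([6.,0,0])
def spin(R,deg): return R@Ro.from_euler('z',deg,degrees=True).as_matrix()
E
python3 - <<'E'
from h import *
for z in (60,8): go(bed([0,1,z]),spin(along('x'),-3.5))
E
```

```text
row [ 5.700e-01 -1.000e-02  1.095e+01] [-0.1 -0.  -3.4]  rows~ 2.2
row [ 5.700e-01 -1.000e-02  1.615e+01] [-0.1 -0.  -3.4]  rows~ 3.2
```

Call:
apply_moves:
  targets:
    - [[-1,0.6,0,3,0,0,-3.4],[-1,0.6,0,6,0,0,-3.4],[-1,0.6,0,9,0,0,-3.4],[-1,0.6,0,11,0,0,-3.4],[-1,0.6,0,12.5,0,0,-3.4],[-1,0.6,0,13.5,0,0,-3.4],[-1,0.6,0,14,0,0,-3.4],[-1,0.6,0,14,0,0,-3.4]]

```text
clock: 6.25
eef_pos: [549.5, 232.3, 101.9]
tcp_rot: [3.108, -0.521, 0.303]
contact_force: [-0.1, -0.0, -1.2]
opening: 0.468
```

Run:
```python
from h import *
s=r.sense(); print(tobed(s["eef_pos"]),"F bed",BR.T@s["contact_force"],s["wrist_torque"])
go(bed([0,1,8]),spin(along('x'),-3.5))
f=r.grab_frame("scene"); cv2.imwrite("pics/sc3.png",cv2.resize(f["pixels"][70:250,260:440],None,fx=3.3,fy=3.3,interpolation=cv2.INTER_CUBIC)[:,:,::-1])
```

```text
[-0.05498161  1.31731014 28.51599118] F bed [-0.69880002 -0.0010846  -1.03526659] [-0.0577373   0.39201398  0.02657377]
row [0.01 0.03 2.05] [-0.1  0.1  0. ]  rows~ 0.4
```

View pics/sc3.png

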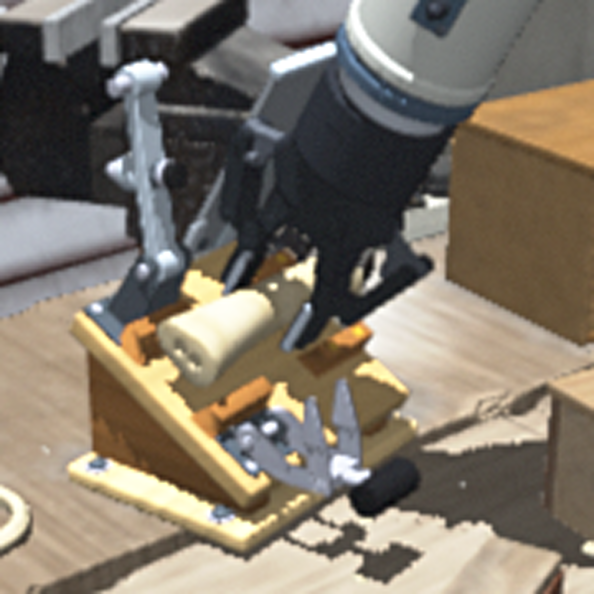

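Eight pictures viewed so far. The bone hangs squarely over the channel, at about (230,335) in the crop, with the hold-down and hook clear. Next I lower it to contact.

Call:
apply_moves:
  targets:
    - [[-1,0,0,0.7,0,0,0],[-1,0,0,1.3,0,0,0],[-1,0,0,1.6,0,0,0],[-1,0,0,1.8,0,0,0],[-1,0,0,1.8,0,0,0]]

```text
clock: 6.8
eef_pos: [558.2, 234.4, 86.8]
tcp_rot: [3.108, -0.522, 0.303]
contact_force: [0.5, -0.6, -2.1]
opening: 0.468
```

Run:
```python
from h import *
s=r.sense(); print(tobed(s["eef_pos"]),"F bed",BR.T@s["contact_force"],s["wrist_torque"])
```

```text
[ 0.19335474  1.37779879 11.01050893] F bed [-0.7919405  -0.70123926 -1.99229122] [-0.07357478  0.38723013 -0.0480171 ]
```

Not touching yet, so keep going in small steps.

Call:
apply_moves:
  targets:
    - [[-1,0,0,0.2,0,0,0],[-1,0,0,0.4,0,0,0],[-1,0,0,0.6,0,0,0],[-1,0,0,0.6,0,0,0]]

```text
clock: 7.2
eef_pos: [560.7, 235.1, 83.2]
tcp_rot: [3.109, -0.524, 0.301]
contact_force: [-18.7, -4.6, 26.0]
opening: 0.465
```

Run:
```python
from h import *
s=r.sense(); print(tobed(s["eef_pos"]),"F bed",BR.T@s["contact_force"],s["wrist_torque"])
```

```text
[0.60765922 1.44931949 6.59695845] F bed [-3.65911342 -0.169078   32.08897937] [ 0.24173233  0.87449677 -0.57644647]
```

Seated: 32 N normal to the bed with the underside about 2 mm from my estimated bed plane. I'll ease off and release.

Call:
apply_moves:
  targets:
    - [[-1,0,0,-0.1,0,0,0],[-1,0,0,-0.1,0,0,0],[0.5,0,0,-0.1,0,0,0],[0.8,0,0,-0.1,0,0,0],[0.8,0,0,-0.1,0,0,0],[0.8,0,0,-0.1,0,0,0],[0.8,0,0,-2,0,0,0],[0.8,0,0,-5,0,0,0]]

```text
clock: 8.0
eef_pos: [535.7, 229.0, 125.4]
tcp_rot: [3.109, -0.521, 0.301]
contact_force: [1.0, -0.1, 0.5]
opening: 0.896
```

Call:
apply_moves:
  targets:
    - [[0.8,0,0,-5,0,0,0],[0.8,0,0,-10,0,0,0],[0.8,0,0,-14,0,0,0],[0.8,-2,0,-17,0,0,0],[0.8,-4,0,-20,0,0,0],[0.8,-4,0,-20,0,0,0]]

```text
clock: 8.6
eef_pos: [403.6, 194.8, 280.7]
tcp_rot: [3.11, -0.524, 0.301]
contact_force: [0.6, -0.3, 0.2]
opening: 0.901
```

Run:
```python
from h import *
import pickle
s=r.sense(); print(s["clock"],tobed(s["eef_pos"]),s["contact_force"])
f=wristf(s,r.grab_frame("wrist")); pickle.dump(f,open("w4.pkl","wb"))
c=f["pixels"][60:330,130:530]; cv2.imwrite("pics/w4.png",cv2.resize(c,None,fx=2,fy=2,interpolation=cv2.INTER_CUBIC)[:,:,::-1])
for n,p in dict(A=(70,80,0),B=(-80,80,0),C=(-80,-80,0),lf1=(-21,26,0),lf2=(-21,74,0),uf1=(21,26,0),uf2=(21,74,0),rl=(-21,-26,0),bl=(0,75,15),br=(0,-75,15),handle=(-130,48,47),nose=(114,48,132)).items(): print(n,np.round((np.array(proj(f,bed(p)))-[130,60])*2))
```

```text
8.6 [-41.0622753   -1.57140761 258.72535003] [ 0.61650263 -0.33270567  0.1775189 ]
A [576.  81.]
B [327.  65.]
C [320. 314.]
lf1 [419. 162.]
lf2 [425.  82.]
uf1 [485. 166.]
uf2 [494.  86.]
rl [413. 242.]
bl [463.  83.]
br [440. 322.]
handle [226. 121.]
nose [757. 171.]
```

View pics/w4.png

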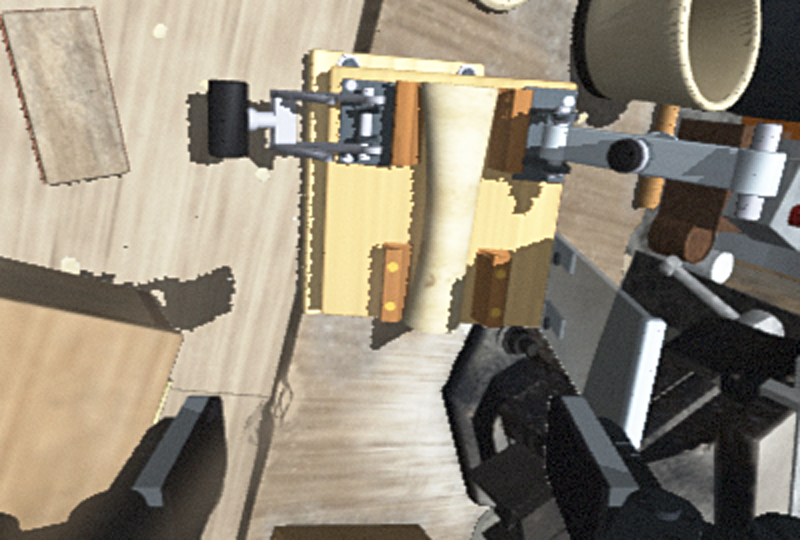

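The bone lies in the channel between the fences, from (458,85) to (430,330), and the projected handle and nose fall within 2 px of where they are seen. Next is the nose.

```bash
cat >> h.py <<'E'
BO=BO+BR@np.array([0,0,2.])
H=np.array([50,48,46.])
def nose(th): return H+104*np.array([-np.cos(th),0,np.sin(th)])
def hk(a): t=np.arctan2(13,80)+a; return np.array([-56,48,10.])+81*np.array([-np.sin(t),0,np.cos(t)])
E
python3 - <<'E'
from h import *
import pickle
f=pickle.load(open("w4.pkl","rb"))
print([(np.array(proj(f,bed((0,y,z))))-[130,60])[1].round(1)*2 for y in (75,-75) for z in (0,29)])
print(nose(2.2),nose(.08),hk(.9),hk(0))
s=r.sense(); print(s["qpos"])
go(bed([95,48,230]),along('y'))
E
```

```text
[np.float64(82.4), np.float64(83.4), np.float64(314.8), np.float64(331.4)]
[111.20411619  48.         130.083626  ] [-53.66737746  48.          54.31112817] [-126.70398987   48.           49.5214602 ] [-68.99208162  48.          89.9512715 ]
[ 0.57226549 -0.23929765  2.26354601 -0.28108967  0.63547278  0.46540149]
row [13.76 -4.09  2.59] [ -0.   -0.2 -86.6]  rows~ 10.1
```

Call:
apply_moves:
  targets:
    - [[0.4,1.7,-0.5,0,0,0,-8.5],[0.4,3.4,-1,0,0,0,-17],[0.4,5.1,-1.5,0,0,0,-25.5],[0.4,6.8,-2,0,0,0,-34],[0.4,8.5,-2.5,0,0,0,-42.5],[0.4,10,-3,0,0,0,-51],[0.4,12,-3.5,0,0,0,-59.5],[0.4,13,-4,0,0,0,-68]]

```text
clock: 9.45
eef_pos: [503.3, 268.3, 344.0]
tcp_rot: [2.639, -0.16, 1.527]
contact_force: [0.2, 0.7, -0.3]
opening: 0.702
```

Run:
```python
from h import *
s=r.sense(); print(s["clock"],tobed(s["eef_pos"]),s["qpos"],s["opening"])
go(bed([112,48,200]),along('y'))
```

```text
9.45 [ 89.27418521  46.99521247 254.55842024] [ 0.59189631 -0.07075759  1.98193717 -0.25850484  0.74932905 -0.74712934] 0.7017797178613979
row [0.79 2.12 5.46] [  0.1  -0.2 -18.2]  rows~ 2.1
```

Call:
apply_moves:
  targets:
    - [[0.4,0.3,0.7,0,0,0,-8],[0.4,0.6,1.5,0,0,0,-16],[0.4,0.8,2.1,2,0,0,-18.2],[0.4,0.8,2.1,4,0,0,-18.2],[0.4,0.8,2.1,5.5,0,0,-18.2],[0.4,0.8,2.1,5.5,0,0,-18.2]]

```text
clock: 10.05
eef_pos: [548.9, 279.7, 304.3]
tcp_rot: [2.621, -0.001, 1.803]
contact_force: [-1.1, -0.2, -0.6]
opening: 0.697
```

Run:
```python
from h import *
s=r.sense(); print(s["clock"],tobed(s["eef_pos"]),s["opening"])
f=wristf(s,r.grab_frame("wrist")); save("w5",f)
for z in (0,):print("pred nose",[np.round(proj(f,bed(nose(2.2)+[0,dy,0]))) for dy in (-20,0,20)])
go(bed(nose(2.2)+[0,0,-12]),along('y'))
```

```text
10.05 [110.09293492  47.63496984 196.67010732] 0.6972807560584074
pred nose [array([296., 218.]), array([324., 218.]), array([352., 218.])]
row [0.01 0.05 7.99] [-0.1 -0.1 -0. ]  rows~ 1.6
```

View pics/w5.png

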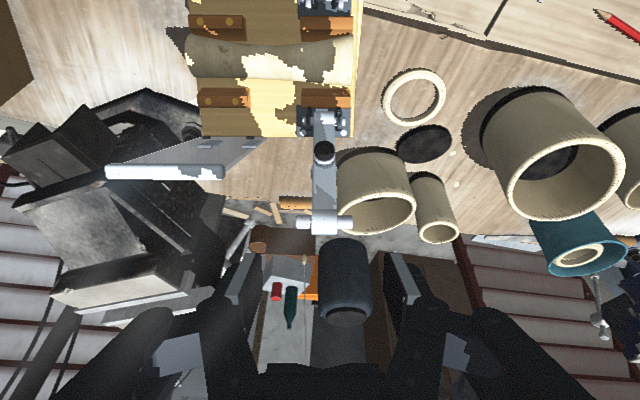

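The pin is at (297–353, 222), about 3 mm farther up-slope than predicted, so θ is about 2.24. I'll descend and pinch.

Call:
apply_moves:
  targets:
    - [[0.4,0,0.4,3,0,0,0],[0.4,0,0.4,6,0,0,0],[0.4,0,0.4,8.4,0,0,0],[0.4,0,0.4,8.4,0,0,0],[-1,0,0.4,8.4,0,0,0],[-1,0,0.4,8.4,0,0,0],[-1,0,0.4,8.4,0,0,0],[-1,0,0.4,8.4,0,0,0]]
  newtons: 50

```text
clock: 10.9
eef_pos: [593.2, 291.2, 236.6]
tcp_rot: [2.617, -0.003, 1.804]
contact_force: [-1.4, 4.4, 0.8]
opening: 0.447
```

Run:
```python
from h import *
s=r.sense(); p=tobed(s["eef_pos"]); print(s["clock"],p,s["opening"],BR.T@s["contact_force"])
p0=nose(2.24); off=p-p0; print("off",off)
for th in np.arange(2.0,-.01,-.25): 
    print(round(th,2),(BR.T@(bed(nose(th))-bed(p0))/10).round(2))
```

```text
10.9 [115.78588629  48.60605864 115.15624792] 0.4467305580033412 [0.11282239 4.59322727 0.86517101]
off [  1.26827864   0.60605864 -12.41260829]
2.0 [-2.12 -0.    1.3 ]
1.75 [-4.6  -0.    2.08]
1.5 [-7.19  0.    2.22]
1.25 [-9.73 -0.    1.71]
1.0 [-12.07  -0.     0.59]
0.75 [-14.06  -0.    -1.07]
0.5 [-15.58  -0.    -3.17]
0.25 [-16.53  -0.    -5.58]
0.0 [-16.85   0.    -8.16]
```

Call:
apply_moves:
  targets:
    - [[-1,0,-2.1,-1.3,0,0,0],[-1,0,-3.4,-1.8,0,0,0],[-1,0,-4.6,-2.1,0,0,0],[-1,0,-5.9,-2.2,0,0,0],[-1,0,-7.2,-2.2,0,0,0],[-1,0,-8.5,-2.0,0,0,0],[-1,0,-9.7,-1.7,0,0,0],[-1,0,-11,-1.2,0,0,0]]

```text
clock: 11.7
eef_pos: [495.0, 268.9, 193.9]
tcp_rot: [2.613, -0.005, 1.805]
contact_force: [-4.1, 4.7, 4.5]
opening: 0.442
```

Run:
```python
from h import *
s=r.sense(); p=tobed(s["eef_pos"]); print(s["clock"],p,s["opening"],BR.T@s["contact_force"])
pin=p-[1.3,.6,-12.4]; d=pin-H; print("r",np.hypot(d[0],d[2]),"th",np.arctan2(d[2],-d[0]))
for th in (1.0,.85,.7,.55,.4,.3,.2,.12,.08):
    n=nose(th)-pin; print(th,(n/10).round(2))
```

```text
11.7 [  7.29874727  49.46955257 128.55483521] 0.4423059545243078 [-0.24929642  5.50235727  5.32310589]
r 104.65434043541244 th 1.136862095440659
1.0 [-1.22 -0.09 -0.74]
0.85 [-2.46 -0.09 -1.68]
0.7 [-3.55 -0.09 -2.8 ]
0.55 [-4.47 -0.09 -4.06]
0.4 [-5.18 -0.09 -5.45]
0.3 [-5.54 -0.09 -6.42]
0.2 [-5.79 -0.09 -7.43]
0.12 [-5.93 -0.09 -8.25]
0.08 [-5.97 -0.09 -8.66]
```

Call:
apply_moves:
  targets:
    - [[-1,-0.1,-1.2,0.7,0,0,0],[-1,-0.1,-2.5,1.7,0,0,0],[-1,-0.1,-3.5,2.8,0,0,0],[-1,-0.1,-4.5,4.1,0,0,0],[-1,-0.1,-5.2,5.4,0,0,0],[-1,-0.1,-5.5,6.4,0,0,0],[-1,-0.1,-5.8,7.3,0,0,0],[-1,-0.1,-5.8,7.3,0,0,0]]

```text
clock: 12.5
eef_pos: [481.0, 265.8, 100.5]
tcp_rot: [2.614, -0.006, 1.807]
contact_force: [-9.2, 5.1, 0.0]
opening: 0.444
```

```bash
cat >> h.py <<'E'
def st():
    s=r.sense(); p=tobed(s["eef_pos"]); print(s["clock"],p.round(1),s["opening"].round(3),"Fbed",(BR.T@s["contact_force"]).round(1))
    pin=p-[1.3,.6,-12.4]; d=pin-H; print("r",np.hypot(d[0],d[2]),"th",np.arctan2(d[2],-d[0])); return p
E
python3 -c "from h import *; st()"
```

```text
Traceback (most recent call last):
  File "h.py", line 42, in st
    s=r.sense(); p=tobed(s["eef_pos"]); print(s["clock"],p.round(1),s["opening"].round(3),"Fbed",(BR.T@s["contact_force"]).round(1))
                                                                    ^^^^^^^^^^^^^^^^^^
AttributeError: 'float' object has no attribute 'round'
```

```bash
sed -i 's/s\["opening"\].round(3)/round(s["opening"],3)/' h.py; python3 -c "from h import *; st()"
```

```text
12.5 [-51.8  49.7  54.8] 0.444 Fbed [-6.7  7.1  3.9]
r 105.25342485402648 th 0.2031157006676786
```

Call:
apply_moves:
  targets:
    - [[-1,-0.1,0,0.5,0,0,0],[-1,-0.1,-0.1,0.9,0,0,0],[-1,-0.1,-0.1,1.2,0,0,0],[-1,-0.1,-0.1,1.3,0,0,0],[-1,-0.1,-0.1,1.3,0,0,0]]

```text
clock: 13.0
eef_pos: [485.3, 266.9, 88.4]
tcp_rot: [2.615, -0.007, 1.809]
contact_force: [-9.3, 5.9, -1.0]
opening: 0.449
```

```bash
python3 -c "from h import *; st()"
```

```text
13.0 [-54.   49.7  42.1] 0.449 Fbed [-7.1  7.9  3. ]
r 105.65670454187669 th 0.08023326794499538
```

Call:
apply_moves:
  targets:
    - [[-1,0,0,0.1,0,0,0],[-1,0,0,0.2,0,0,0],[-1,0,0,0.3,0,0,0],[-1,0,0,0.3,0,0,0]]

```text
clock: 13.4
eef_pos: [486.3, 267.2, 85.7]
tcp_rot: [2.615, -0.008, 1.809]
contact_force: [-5.8, 2.6, 0.1]
opening: 0.447
```

```bash
python3 -c "from h import *; st()"
```

```text
13.4 [-54.5  49.8  39.2] 0.447 Fbed [-4.4  3.8  2.6]
r 105.91720068957373 th 0.05300835040167935
```

Call:
apply_moves:
  targets:
    - [[-1,0,0,0.15,0,0,0],[-1,0,0,0.3,0,0,0],[-1,0,0,0.3,0,0,0]]

```text
clock: 13.7
eef_pos: [487.5, 267.5, 82.9]
tcp_rot: [2.616, -0.008, 1.81]
contact_force: [-4.2, 0.8, -0.3]
opening: 0.445
```

Run:
```python
from h import *
st()
f=r.grab_frame("scene"); cv2.imwrite("pics/sc6.png",cv2.resize(f["pixels"][110:260,260:420],None,fx=4,fy=4,interpolation=cv2.INTER_CUBIC)[:,:,::-1])
```

```text
13.7 [-54.7  49.9  36.2] 0.445 Fbed [-3.6  1.7  1.7]
r 106.07101811182629 th 0.02473352585699904
```

View pics/sc6.png

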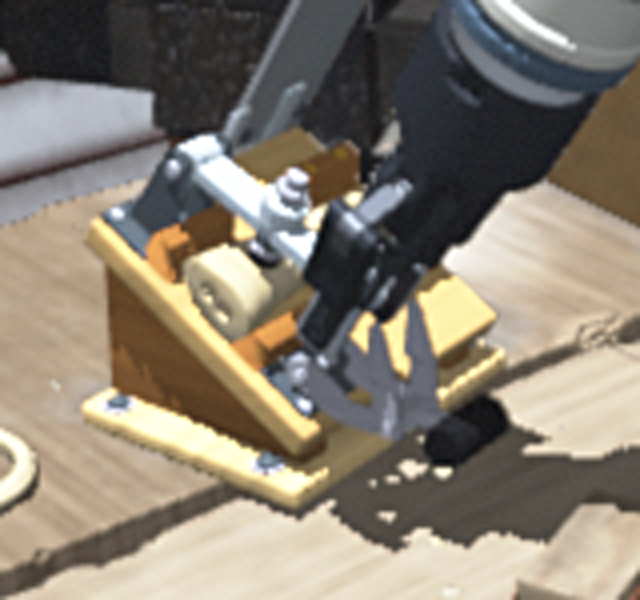

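The arm is down, nearly parallel to the bed, with its dark foot at or just above the bone at (262,250). The hook is still open at (400,400). I'll feel for contact.

Call:
apply_moves:
  targets:
    - [[-1,0,0,0.15,0,0,0],[-1,0,0,0.25,0,0,0],[-1,0,0,0.25,0,0,0]]

```text
clock: 14.05
eef_pos: [488.3, 267.7, 81.1]
tcp_rot: [2.618, -0.007, 1.81]
contact_force: [-6.1, 1.2, -0.6]
opening: 0.447
```

Run:
```python
from h import *
st(); s=r.sense(); print(s["wrist_torque"], s["joint_efforts"])
```

```text
14.05 [-55.   49.8  34.3] 0.447 Fbed [-5.2  2.6  2.3]
r 106.25655374715352 th 0.006177563651313679
[0.16086917 0.74953909 0.17419488] [ -2.05191001 -45.14391661 -22.39994645  -0.81496602   0.9080309
  -0.05183139]
```

Run:
```python
from h import *
from scipy.optimize import least_squares as ls
P=np.array([(115.8,115.2),(7.3,128.6),(-51.8,54.8),(-54,42.1),(-54.5,39.2),(-54.7,36.2),(-55,34.3)])
for n in (4,5,7):
    o=ls(lambda c:np.hypot(*(P[:n]-c).T)-104,[50,34]); c=o.x; d=P-c; print(n,c,o.fun.round(2),np.arctan2(d[:,1],-d[:,0]).round(3))
```

```text
4 [50.08528002 34.15289175] [ 0.34 -0.31 -0.04  0.39] [2.252e+00 1.145e+00 2.000e-01 7.600e-02 4.800e-02 2.000e-02 1.000e-03]
5 [49.88428851 34.14770607] [ 0.47 -0.39 -0.24  0.19  0.51] [2.254e+00 1.147e+00 2.000e-01 7.600e-02 4.800e-02 2.000e-02 1.000e-03]
7 [49.61313079 34.11469435] [ 0.67 -0.47 -0.5  -0.08  0.24  0.33  0.61] [2.255e+00 1.150e+00 2.010e-01 7.700e-02 4.900e-02 2.000e-02 2.000e-03]
```

Call:
apply_moves:
  targets:
    - [[0.4,0,0,0,0,0,0],[0.4,0,0,0,0,0,0],[0.4,0,0,0,0,0,0],[0.4,0,0,-1,0,0,0],[0.4,0,0,-4,0,0,0],[0.4,0,-2,-8,0,0,0],[0.4,0,-5,-9,0,0,0],[0.4,0,-5,-9,0,0,0]]

```text
clock: 14.85
eef_pos: [399.7, 244.6, 133.9]
tcp_rot: [2.619, -0.007, 1.809]
contact_force: [0.2, -0.2, -0.2]
opening: 0.702
```

Run:
```python
from h import *
import pickle
p=st(); s=r.sense(); w=wristf(s,r.grab_frame("wrist")); sc=r.grab_frame("scene"); t=r.grab_frame("top")
pickle.dump((w,sc,t),open("d7.pkl","wb"))
a=cv2.resize(w["pixels"][50:250,240:440],(400,400),interpolation=cv2.INTER_CUBIC); b=cv2.resize(sc["pixels"][130:230,270:370],(400,400),interpolation=cv2.INTER_CUBIC)
cv2.imwrite("pics/c7.png",np.hstack([a,b])[:,:,::-1])
for n,q in dict(n0=nose(0),n08=nose(.08),n15=nose(.15),H=H,hk9=hk(.9),hk8=hk(.8)).items():
    print(n,((np.array(proj(w,bed(q)))-[240,50])*2).round(), ((np.array(proj(sc,bed(q)))-[270,130])*4+[400,0]).round())
```

```text
14.85 [-107.9   47.8  125.7] 0.702 Fbed [ 0.  -0.3 -0.2]
r 183.9361930000682 th 0.5245302623315893
n0 [165. 447.] [710. 231.]
n08 [165. 459.] [717. 219.]
n15 [166. 472.] [723. 207.]
H [165. 649.] [556.  81.]
hk9 [166. 274.] [827. 337.]
hk8 [166. 292.] [827. 321.]
```

View pics/c7.png

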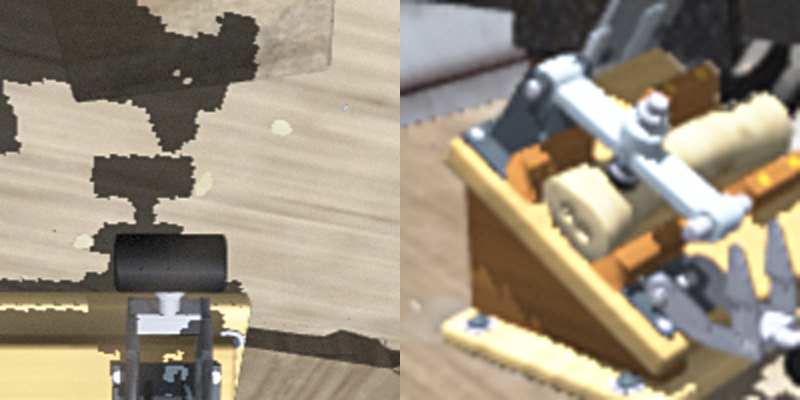

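Twelve pictures viewed. The arm stays down with its foot on the bone (pin at about (720,213), θ ≈ 0.1). The handle is at about (171,262), so the hook is at ≈ 0.97. Now I pinch the handle's ends.

Call:
apply_moves:
  targets:
    - [[0.4,0.15,-1.2,1,0,0,0],[0.4,0.15,-2.15,3,0,0,0],[0.4,0.15,-2.15,6,0,0,0],[0.4,0.15,-2.15,9.4,0,0,0],[0.4,0.15,-2.15,9.4,0,0,0],[-1,0.15,-2.15,9.4,0,0,0],[-1,0.15,-2.15,9.4,0,0,0],[-1,0.15,-2.15,9.4,0,0,0]]
  newtons: 45

```text
clock: 15.8
eef_pos: [435.6, 261.8, 69.2]
tcp_rot: [2.66, -0.002, 1.807]
contact_force: [-0.6, 0.0, -0.2]
opening: 0.195
```

Run:
```python
from h import *
p=st(); 
for a in (.85,.75,.65,.55,.45,.35,.25,.15,.05,0,-.05): print(a,((hk(a)-hk(.97))/10).round(2))
```

```text
15.8 [-106.5   56.3   50.3] 0.195 Fbed [-0.6  0.2  0.1]
r 158.7151608111885 th 0.1052926629710081
0.85 [0.47 0.   0.85]
0.75 [0.93 0.   1.52]
0.65 [1.46 0.   2.13]
0.55 [2.04 0.   2.69]
0.45 [2.68 0.   3.19]
0.35 [3.37 0.   3.62]
0.25 [4.09 0.   3.98]
0.15 [4.85 0.   4.26]
0.05 [5.63 0.   4.47]
0 [6.03 0.   4.55]
-0.05 [6.43 0.   4.6 ]
```

Run:
```python
from h import *
s=r.sense(); print(s["qpos"].round(3),s["contact_force"],s["opening"])
```

```text
[ 0.669  0.312  2.33  -1.295  0.202  0.108] [-0.58094558  0.03202199 -0.24656037] 0.19512467523558705
```

The hook-side pose needs q4 past its limit near the wrist singularity. Because the handle turns freely between the pads, a vertical tool will do. I'll reopen and back out first.

Call:
apply_moves:
  targets:
    - [[0.4,0,0,0,0,0,0],[0.4,0,0,0,0,0,0],[0.4,0,0,0,0,0,0],[0.4,0,0,-3,0,0,0],[0.4,0,0,-6,0,0,0],[0.4,0,0,-9,0,0,0],[0.4,0,0,-9,0,0,0]]

```text
clock: 16.5
eef_pos: [394.5, 252.9, 152.4]
tcp_rot: [2.656, -0.006, 1.807]
contact_force: [-0.7, -1.3, 0.3]
opening: 0.7
```

Run:
```python
from h import *
st(); s=r.sense(); print(s["qpos"].round(3),s["eef_pos"])
print("handle world",bed([-129.3,49.5,44.5]))
h=bed([-129.3,49.5,44.5])
go(h+[0,0,90],down(103.3))
```

```text
16.5 [-101.3   57.   143.3] 0.7 Fbed [-0.7 -1.1  0.7]
r 187.95706192794387 th 0.6231314583382191
[ 0.724  0.057  2.349 -0.644  0.366 -0.518] [394.54900635 252.85540874 152.35750124]
handle world [420.7691819  251.3587724   52.82018128]
row [-0.76  1.78  2.01] [27.8 -0.4  0.1]  rows~ 3.2
```

Call:
apply_moves:
  targets:
    - [[0.4,-0.2,0.3,0,7,0,0],[0.4,-0.4,0.8,0.5,14,0,0],[0.4,-0.6,1.3,1,21,0,0],[0.4,-0.8,1.8,2,27.8,-0.4,0],[0.4,-0.8,1.8,2,27.8,-0.4,0],[0.4,-0.8,1.8,2,27.8,-0.4,0]]

```text
clock: 17.1
eef_pos: [421.9, 250.0, 141.6]
tcp_rot: [3.141, 0.004, 1.803]
contact_force: [-0.5, 1.0, -0.6]
opening: 0.699
```

Run:
```python
from h import *
s=r.sense(); print(s["qpos"].round(3),s["eef_pos"],np.degrees(s["tcp_rot"]))
w=wristf(s,r.grab_frame("wrist")); t=r.grab_frame("top"); save("w8",w)
h=bed([-129.3,49.5,44.5])
for n,f,k in (("w",w,60),("t",t,20)):
    u,v=map(int,proj(f,h)); g=f["pixels"].max(2); m=np.zeros_like(g); sl=np.s_[max(0,v-k):v+k,u-k:u+k]; m[sl]=(g[sl]<50)*255
    nc,lb,stt,ce=cv2.connectedComponentsWithStats(m); print(n,(u,v),[(stt[i].tolist(),ce[i].round(1).tolist()) for i in range(1,nc) if stt[i][4]>40])
go(h+[0,0,-14],down(103.3))
```

```text
[ 0.535  0.259  1.999 -0.005  0.884 -1.265] [421.88341261 250.01624843 141.57720776] [179.98267763   0.22141168 103.29242798]
w (325, 204) [([300, 190, 18, 28, 246], [305.7, 199.7]), ([312, 191, 40, 28, 607], [338.4, 207.0])]
t (365, 213) []
row [ 0.15  0.11 10.32] [0.  0.2 0.1]  rows~ 2.1
```

The handle blob centres at (326,204) against a predicted (325,204). Down and pinch.

Call:
apply_moves:
  targets:
    - [[0.4,0.2,0.1,3,0,0,0],[0.4,0.2,0.1,6,0,0,0],[0.4,0.2,0.1,9,0,0,0],[0.4,0.2,0.1,10.2,0,0,0],[0.4,0.2,0.1,10.2,0,0,0],[-1,0.2,0.1,10.2,0,0,0],[-1,0.2,0.1,10.2,0,0,0],[-1,0.2,0.1,10.2,0,0,0]]
  newtons: 45

```text
clock: 18.0
eef_pos: [421.0, 252.1, 41.2]
tcp_rot: [3.139, 0.003, 1.804]
contact_force: [-1.8, 0.9, 1.4]
opening: 0.456
```

```bash
cat >> h.py <<'E'
def arc(a0,As):
    for a in As:
        d=BR@(hk(a)-hk(a0))/10; Rt=Ro.from_euler('xyz',r.sense()["tcp_rot"]).as_matrix(); print(a,(Rt.T@d).round(2))
E
python3 - <<'E'
from h import *
st(); s=r.sense(); print(s["eef_pos"],s["qpos"].round(2)); arc(.97,(.9,.82,.74,.66,.58,.5,.42,.34))
E
```

```text
18.0 [-134.7   50.2   34.2] 0.456 Fbed [-0.7  1.3  2. ]
r 186.03875208542556 th 0.0031469619138210212
[421.0455468  252.13695144  41.16860862] [ 0.54  0.43  2.06 -0.01  0.65 -1.26]
0.9 [-0.   -0.03 -0.57]
0.82 [-0.   -0.01 -1.21]
0.74 [-0.01  0.06 -1.86]
0.66 [-0.01  0.18 -2.49]
0.58 [-0.01  0.35 -3.12]
0.5 [-0.01  0.58 -3.73]
0.42 [-0.01  0.85 -4.32]
0.34 [-0.01  1.16 -4.88]
```

Pinched (opening 39 mm). Now swing the handle along its arc.

Call:
apply_moves:
  targets:
    - [[-1,0,0,-0.6,0,0,0],[-1,0,0,-1.2,0,0,0],[-1,0,0.1,-1.9,0,0,0],[-1,0,0.2,-2.5,0,0,0],[-1,0,0.35,-3.1,0,0,0],[-1,0,0.6,-3.7,0,0,0],[-1,0,0.85,-4.3,0,0,0],[-1,0,0.85,-4.3,0,0,0]]

```text
clock: 18.8
eef_pos: [429.5, 254.2, 84.9]
tcp_rot: [3.139, 0.003, 1.804]
contact_force: [3.1, -1.8, -4.2]
opening: 0.454
```

```bash
cat >> h.py <<'E'
def hs():
    s=r.sense(); p=tobed(s["eef_pos"]+np.array([0,0,11.6])); d=p-[-56,48,10]
    a=np.arctan2(-d[0],d[2])-np.arctan2(13,80); print(s["clock"],s["opening"],"handle",p.round(1),"rad",np.hypot(d[0],d[2]).round(1),"ang",a.round(3),"Fbed",(BR.T@s["contact_force"]).round(1)); return a
E
python3 - <<'E'
from h import *
a=hs(); arc(a,(.34,.26,.18,.1,.04,0,-.04))
E
```

```text
18.8 0.45419292411201856 handle [-99.6  50.2  77.7] rad 80.5 ang 0.41 Fbed [ 0.2 -2.5 -4.9]
0.34 [-0.    0.28 -0.5 ]
0.26 [-0.    0.64 -1.04]
0.18 [-0.01  1.04 -1.54]
0.1 [-0.01  1.48 -2.02]
0.04 [-0.01  1.84 -2.35]
0 [-0.01  2.08 -2.56]
-0.04 [-0.01  2.34 -2.76]
```

Call:
apply_moves:
  targets:
    - [[-1,0,0.3,-0.5,0,0,0],[-1,0,0.6,-1,0,0,0],[-1,0,1,-1.5,0,0,0],[-1,0,1.5,-2,0,0,0],[-1,0,1.8,-2.35,0,0,0],[-1,0,2.1,-2.5,0,0,0],[-1,0,2.1,-2.5,0,0,0]]

```text
clock: 19.5
eef_pos: [449.8, 258.8, 110.8]
tcp_rot: [3.14, 0.003, 1.804]
contact_force: [-4.6, -3.2, 4.1]
opening: 0.453
```

Run:
```python
from h import *
a=hs(); arc(a,(.05,0,-.04,-.08))
```

```text
19.5 0.45250303062642844 handle [-68.5  50.1  89.7] rad 80.7 ang -0.005 Fbed [-2.5 -2.   6.2]
0.05 [ 0.   -0.34  0.29]
0 [ 0.   -0.03  0.03]
-0.04 [-0.    0.22 -0.17]
-0.08 [-0.    0.49 -0.36]
```

At 0 by the hand's position. I'll push a little further to make sure it's home.

Call:
apply_moves:
  targets:
    - [[-1,0,0.2,-0.1,0,0,0],[-1,0,0.4,-0.2,0,0,0],[-1,0,0.4,-0.2,0,0,0]]

```text
clock: 19.8
eef_pos: [453.0, 259.5, 113.1]
tcp_rot: [-3.141, 0.003, 1.804]
contact_force: [-6.9, -3.2, 0.6]
opening: 0.452
```

```bash
python3 -c "from h import *; hs()"
```

```text
19.8 0.45242849708723787 handle [-64.6  50.   90.1] rad 80.6 ang -0.054 Fbed [-6.1 -1.5  4.2]
```

Call:
apply_moves:
  targets:
    - [[-1,0,0.3,0,0,0,0],[-1,0,0.5,0,0,0,0],[-1,0,0.5,0,0,0,0]]

```text
clock: 20.1
eef_pos: [453.5, 259.6, 113.2]
tcp_rot: [-3.132, 0.004, 1.804]
contact_force: [-20.5, -5.0, 14.7]
opening: 0.458
```

```bash
python3 -c "from h import *; hs()"
```

```text
20.1 0.4581429394988348 handle [-64.1  50.   90. ] rad 80.4 ang -0.06 Fbed [-10.9  -0.1  23.3]
```

It's against a hard stop: 25 N for 0.5 mm of travel. I'll relax, release and withdraw.

Call:
apply_moves:
  targets:
    - [[-1,0,0,0,0,0,0],[0.4,0,0,0,0,0,0],[0.4,0,0,0,0,0,0],[0.4,0,0,0,0,0,0],[0.4,0,0,-3,0,0,0],[0.4,0,-2,-7,0,0,0],[0.4,0,-5,-11,0,0,0],[0.4,0,-7,-12,0,0,0]]

```text
clock: 20.9
eef_pos: [387.4, 245.1, 238.0]
tcp_rot: [-3.138, 0.002, 1.804]
contact_force: [0.3, 0.4, -0.5]
opening: 0.702
```

Run:
```python
from h import *
s=r.sense(); print(s["clock"],s["eef_pos"],s["contact_force"],s["opening"])
t=r.grab_frame("top"); sc=r.grab_frame("scene"); s=r.sense(); w=wristf(s,r.grab_frame("wrist"))
save("sc9",sc); save("w9",w)
for n,f,k in (("t",t,16),("s",sc,14),("w",w,60)):
    print(n,[(a,np.round(proj(f,bed(hk(a)+[0,1.5,0])),1)) for a in (0,.1,.3)])
    u,v=map(int,proj(f,bed(hk(0)+[0,1.5,0]))); g=f["pixels"].max(2); m=np.zeros_like(g)
    sl=np.s_[max(0,v-k):v+k,max(0,u-k):u+k]; m[sl]=(g[sl]<60)*255
    nc,lb,stt,ce=cv2.connectedComponentsWithStats(m); print([(stt[i].tolist(),ce[i].round(1).tolist()) for i in range(1,nc) if stt[i][4]>25])
```

```text
20.9 [387.35206059 245.06840244 238.03672457] [ 0.30108147  0.38814856 -0.5464889 ] 0.7015474696955296
t [(0, array([364.4, 192. ])), (0.1, array([365.1, 195.8])), (0.3, array([366. , 202.5]))]
[]
s [(0, array([363.3, 177.7])), (0.1, array([366. , 181.4])), (0.3, array([370.7, 189.4]))]
[([355, 171, 21, 18, 213], [364.7, 179.3])]
w [(0, array([322. , 264.4])), (0.1, array([322.1, 255.7])), (0.3, array([322.1, 239.7]))]
[([300, 248, 44, 32, 1018], [320.3, 260.3]), ([354, 268, 28, 13, 199], [367.3, 273.6]), ([300, 285, 7, 9, 40], [302.8, 288.6]), ([331, 285, 5, 15, 32], [333.6, 291.0]), ([289, 313, 15, 4, 26], [296.1, 314.1])]
```

Call:
apply_moves:
  targets:
    - [[0.4,0,-2,-4,0,0,0],[0.4,0,-4,-8,0,0,0],[0.4,0,-4,-8,0,0,0],[0.4,0,-4,-8,0,0,0],[0.4,0,-4,-8,0,0,0],[0.4,0,-4,-8,0,0,0],[0.4,0,-4,-8,0,0,0],[0.4,0,-4,-8,0,0,0]]

```text
clock: 21.85
eef_pos: [348.4, 235.5, 314.6]
tcp_rot: [-3.134, 0.003, 1.804]
contact_force: [0.2, 0.5, 0.6]
opening: 0.7
```

```bash
python3 - <<'E'
from h import *
import pickle
sc=r.grab_frame("scene"); p=cv2.imread("pics/sc9.png")[:,:,::-1]; o=pickle.load(open("d7.pkl","rb"))[1]["pixels"]
f=sc; u,v=363,177; k=14; g=f["pixels"].max(2); m=np.zeros_like(g); sl=np.s_[v-k:v+k,u-k:u+k]; m[sl]=(g[sl]<60)*255
nc,lb,stt,ce=cv2.connectedComponentsWithStats(m); print([(stt[i].tolist(),ce[i].round(1).tolist()) for i in range(1,nc) if stt[i][4]>25])
# bone left-end patch and bystander change vs before/after hooking
for n,b in dict(boneend=(400,160),):pass
E
python3 - <<'E'
from h import *
import pickle
sc=r.grab_frame("scene")["pixels"].astype(int); o=pickle.load(open("d7.pkl","rb"))[1]["pixels"].astype(int); o0=pickle.load(open("d0.pkl","rb"))["scene"]["pixels"].astype(int)
# bone end in c7 at (585,210) -> scene px (316,182); pin (720,213)->(350,183)
tpl=o[172:195,306:328].astype(np.uint8); R=cv2.matchTemplate(sc[160:210,294:345].astype(np.uint8),tpl,cv2.TM_CCOEFF_NORMED); _,m,_,l=cv2.minMaxLoc(R); print("bone end match",m,"shift",l[0]-12,l[1]-12)
tpl=o[176:194,340:358].astype(np.uint8); R=cv2.matchTemplate(sc[164:206,328:370].astype(np.uint8),tpl,cv2.TM_CCOEFF_NORMED); _,m,_,l=cv2.minMaxLoc(R); print("pin match",m,l[0]-12,l[1]-12)
for n,(a,b,c,d) in dict(block=(230,275,385,435),hone=(265,300,340,390)).items(): print(n,np.abs(sc[a:b,c:d]-o0[a:b,c:d]).mean())
E
```

```text
[([355, 171, 21, 18, 213], [364.8, 179.3])]
bone end match 0.9298264980316162 shift 0 0
pin match 0.4442934989929199 -2 2
block 19.52711111111111
hone 2.918285714285714Traceback (most recent call last):
  File "<stdin>", line 7, in <module>
ValueError: too many values to unpack (expected 2)
```

Run:
```python
from h import *
import pickle
d=pickle.load(open("d0.pkl","rb"))
for cam,box in (("scene",(230,272,385,433)),("top",(232,275,342,400))):
    f=r.grab_frame(cam)["pixels"]; a,b,c,e=box
    R=cv2.matchTemplate(f[a-15:b+15,c-15:e+15],d[cam]["pixels"][a:b,c:e],cv2.TM_CCOEFF_NORMED); _,m,_,l=cv2.minMaxLoc(R); print(cam,m,l[0]-15,l[1]-15)
    E=[cv2.Canny(cv2.equalizeHist(cv2.cvtColor(x,cv2.COLOR_RGB2GRAY)[a-15:b+15,c-15:e+15]),60,160) for x in (f,d[cam]["pixels"])]
    print("mean now/before",f[a:b,c:e].mean(),d[cam]["pixels"][a:b,c:e].mean())
```

```text
scene 0.6804041862487793 0 0
mean now/before 158.32258597883597 172.11276455026456
top 0.09929560869932175 -15 14
mean now/before 125.00481154771451 124.3075380914194
```

Scene matching puts the block at zero shift. The brightness change is the arm's shadow, and the arm covers that spot in the top view. Handing in.

```bash
python3 -c "from h import *; print(r.sign_off(), r.sense()['clock'])"
```

```text
the job is handed in; nothing more can be done
the job is handed in; nothing more can be done
```

The bone is clamped in the cradle with the hook closed, and I handed the job in at about 22 s of the 58 s allowed.

**What I did:** I gripped the bone across its middle and seated it along the channel, underside down, with 32 N on contact. I then brought the hold-down over by its cross pin until the foot was on the bone. Last, I pinched the hook handle and swung it closed until it hit a hard stop (25 N for 0.5 mm of travel).

**Last checks, after letting go:**
- **Hook:** the handle reads 0 to 0.05 rad in two views and had not moved 0.8 s later.
- **Bone:** its left end shows zero shift since before the hook was closed.
- **Pin:** it moved about 2 px downwards, as expected when the hook draws it down, but that match was weak (0.44).
- **Slate stone:** the scene view of it is almost unchanged since the start.
- **Sanding block:** it shows zero shift in the scene view, at a moderate match (0.68) because its brightness had changed, probably from the arm's shadow. The top view gave no usable match there, probably because the arm was in the way.

**What disagreed or failed:**
- **Foot contact by force:** while lowering the hold-down I felt no clear rise in force when the foot met the bone. I judged contact from the picture, where the arm rested at about 0.1 rad, against the 0.06 to 0.09 you gave.
- **First handle pinch:** it missed because a wrist joint reached its limit. I redid it with the tool vertical.

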